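# Return the rework supplies to their holders

## Task

Put the four soldering supplies back in the grey holders made for them: the flux bottle upright in the narrow round cup, the white jar upright in the wide round nest, the small lidded box in the rectangular nest, and the tape roll over the upright peg. Each must stand or lie flat on its holder's floor, right way up, and be let go.

Things in the scene. Friction and masses are not known exactly. Their poses are not given: they have to be found in the camera images.
- bottle: Loose white flux bottle with a red cap and thin nozzle, standing: body 38 mm in diameter and 63 mm high, 90 mm high over all, about 0.06 kg. Grip it across the body. Origin: centre of its underside, on its vertical axis; z up; round, so its yaw does not matter. 
- jar: Loose plain white screw-lid jar, standing: 59 mm in diameter across the lid (56 mm below it), 40 mm high, the lid being the top 12 mm, about 0.07 kg. Grip it across the lid. Origin: centre of its underside, on its vertical axis; z up; round, so its yaw does not matter. 
- parts_box: Loose small off-white lidded box, lying flat, lid fixed: 46 mm along its x, 62 mm along its y, 24 mm high, about 0.05 kg. Grip it across its x. Origin: centre of its underside; z up; a half turn makes no difference.
- tape_roll: Loose small white tape roll lying flat: 43 mm outside diameter, 19 mm high, with an upright through hole about 20 mm wide, about 0.05 kg. Grip it across the outside. Origin: centre of its underside, on its vertical axis; z up; round, so its yaw does not matter. 
- bottle_cup: Light grey plastic, screwed to the bench, does not move. Narrow round cup for the bottle: outside diameter 62 mm, 12 mm high, wall 4 mm, inside diameter 54 mm, floor 4 mm above the bench. Origin: centre of its underside on the bench; z up. A bench vise stands fixed near x 0.59, y -0.14, beside some places: fingers closing along x clear it.
- jar_nest: Light grey plastic, screwed to the bench, does not move. Wide round nest for the jar: outside diameter 83 mm, 10 mm high, wall 4 mm, inside diameter 75 mm, floor 4 mm above the bench. Origin: centre of its underside on the bench; z up.
- box_nest: Light grey plastic, screwed to the bench, does not move. Rectangular nest for the small box: outside 70 mm along its x and 86 mm along its y, 10 mm high, wall 4 mm, inside 62 x 78 mm, floor 4 mm above the bench. The box lies in it with its long side (y) along the nest's long side (y), either way round. Origin: centre of its underside on the bench; z up.
- tape_peg: Light grey plastic, screwed to the bench, does not move. Flat disc with one upright peg for the tape roll: disc 62 mm in diameter, 4 mm thick; peg in its middle 7 mm in diameter, rounded to a 3 mm tip, its top 27 mm above the bench. Origin: centre of its underside on the bench, on the peg's axis; z up.

How it is judged:
By the outcome, as a careful person would: the job done as asked, in the order asked, and still so for the second after the job is handed in, with the robot touching nothing.
It also fails if it takes over 125 s, if anything falls off the work surface, if the arm or the gripper's body presses on something with over 40 N, if the wrist force passes 120 N, or if a joint passes its speed limit or range.

## Robot

A 6-joint arm with a two-finger parallel gripper is mounted at the origin on a cart in front of the work surface, level with it; the furniture and walls round the work are solid. World frame = base frame: x ahead of the robot, y to its left, z up, the work surface at z = 0. Lengths are in m, angles in rad, forces in N, time in s.
With the tool pointing down it reaches from about 0.35 to 0.775 m from the base axis. Payload 5.5 kg.
Tool frame: the origin (TCP) lies where the fingers leave the gripper's body, on its centre line; the fingertips stand env.tip_reach ahead of it and the grasp point (between the pads) lies 54 mm ahead of it (env.tip_reach is the distance from the TCP to the fingertips, in m); z points along the fingers, y is the line along which they close (so a half turn about z gives the same grasp; the last joint's range is limited). The gripper opens to 85 mm and grips with 20 to 120 N. Pads are 22 mm wide; open, the fingers measure 114 mm over their backs; the gripper's body (76 mm by 85 mm) begins 54 mm behind the grasp point. The pads swing forward as they close: fully open they stand 13 mm farther back than shut.
Start: joints at [1.118, 0.313, 0.046, 1.304, 0, 1.431], TCP at [0.177, 0.547, 0.304] pointing down, gripper open.
Joint ranges: [-2.76, 2.76], [-0.86, 1.69], [-1.03, 1.26], [-2.2, 2.34], [-1.47, 1.5], [-3.14, 3.14]. Speed limits (rad/s): [2.57, 2.57, 3.14, 3.14, 3.14, 3.14].

## Interface

Orientations are given as a unit quaternion [w, x, y, z].
In Python, from workcell import status, optics, hand_in, env gives the robot as it stands.
- The arm moves only by the shell command python3 -m handwheel 'ROWS' [FORCE]. ROWS is a JSON object whose one key "deltas" holds a list of rows, each a list of 5 numbers: the opening, from -1 (shut) to 1 (fully open), then the shift along the tool's x, y, z in units of 40 mm (1.0 is 40 mm), then the turn about the tool's z in units of 10 degrees (1.0 is 10 degrees). In form: {"deltas": [[jaw, x, y, z, roll], ...]}. A call has 1 to 20 rows; each row shifts and turns the commanded pose from where the row before left it, along the tool's axes as they then stand; what a row does not reach is not made up. A row lasts 1/8 s, in which the tool goes at most 62.5 mm and 10.7 degrees, less where a joint would pass 70% of its speed; a pose out of reach is approached as far as the arm can. A call is refused whole if a number of a shift passes 1 or a number of a turn 1, either way. A call with a gripper value outside its range is refused whole. The fingers move at their own pace and stop on an object; FORCE is the grip in N (left out, the last holds). Time passes only in rows, so rows that do not move let the fingers close. It gives the time, the measured TCP pose, the force, the opening and the grip force at its end, in the units of the state.
- status.get_state(): the state, without advancing time (a new reading comes with each control period).
- optics.read_camera(name): name is "scene" or "side" or "wrist"; returns a dict with "frame" (384x512x3 uint8, red, green, blue), "depth" (384x512 float32, m along the optical axis (not along the pixel's ray), 0 where there is no reading), "vfov" (degrees; the focal length in pixels is half the picture's height over the tangent of half this angle, whatever the lens; pixels are square), "cx", "cy" (the principal point, pixels), "origin" and "attitude" of the camera in the world. Camera axes: x right, y down, z forward; pixel columns grow to the right and rows downward; lengths in m; the calibration is good to about 2 mm. A picture is of the moment at which its call begins.
- hand_in(): hands the job in; it is judged then, once.
The state is a dict: "clock": time; "joint_pos": joint angles; "qvel": joint speeds; "tau": joint torques, N m; "tcp_pos": TCP position; "orientation": TCP orientation; "wrist_force": force on the tool from outside, world axes, zero at the start; "ft_torque": the same for the moment, N m; "finger_gap": finger opening in m; "grip_force": force on a finger pad.
Only numpy, scipy, OpenCV 4.12 (cv2) and the standard library are available. Lean on these libraries where they do the work, as an engineer would, in place of code of your own. Each camera call takes 0.05 s, during which the arm holds its last target. There are 200 camera calls.

## Working session

There is one attempt and no reset: what is moved stays moved. The work goes in short steps, Python scripts to look and compute and a shell command to move; the robot and the scene stay as the last step left them, time stands still between calls to the robot, and variables do not carry over. Pictures are saved under pics/ and viewed, at most 15 in all, crops included, and the job is handed in when it is done.

```bash
mkdir -p pics; ls
python3 - <<'E'
from workcell import status, optics, env
import cv2
print(env.tip_reach, status.get_state())
for n in ("scene","side"):
    c=optics.read_camera(n); cv2.imwrite(f"pics/{n}0.png",c["frame"][:,:,::-1])
    print(n,c["vfov"],c["cx"],c["cy"],c["origin"],c["attitude"])
E
```

```text
pics
0.0726 {'clock': 0.0, 'joint_pos': array([ 1.11839782e+00,  3.14011828e-01,  4.49796470e-02,  1.30361281e+00,
       -2.26989957e-05,  1.43119664e+00]), 'qvel': array([-0.00058221, -0.00120035, -0.000407  ,  0.00082778,  0.00020638,
        0.00140041]), 'tau': array([ 1.11399511e-04, -4.80629933e+01,  2.98533243e+01,  1.95029809e-02,
       -2.93596649e-04,  2.71285522e-06]), 'tcp_pos': array([0.17678503, 0.54674532, 0.30300253]), 'orientation': array([-2.58768086e-04,  1.55762505e-01,  9.87794102e-01, -8.87445757e-04]), 'wrist_force': array([ 0.53665336,  0.43187066, -0.78435589]), 'ft_torque': array([ 0.03094628,  0.05154885, -0.01530169]), 'grip_force': 0.0, 'finger_gap': 0.08537338336450205}
scene 56.03888865812448 254.83447443547942 198.95568162823048 [-0.041423   -0.44757195  0.75691794] [-0.343473    0.82644175 -0.41451434  0.16491879]
side 45.12921820676101 251.31686732165784 193.4725629607158 [-0.04439444  0.85428998  0.68405718] [ 0.14109746 -0.24818155  0.83388224 -0.47237468]
```

View pics/scene0.png

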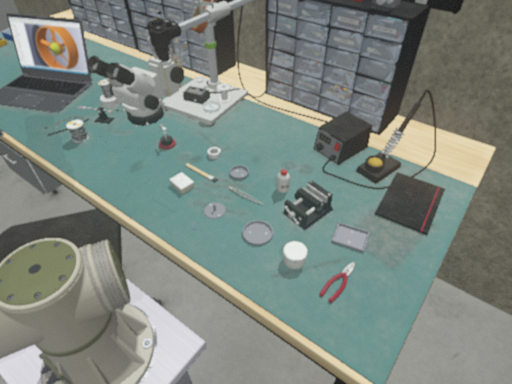

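View pics/side0.png

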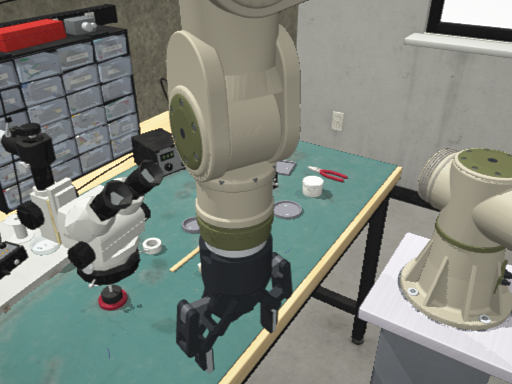

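The scene view shows: bottle (283,181), jar (295,256), box (181,183), tape (214,153), cup (239,172), jar nest (257,233), box nest (350,237), and peg disc (214,210). The vise is at (308,203). In the side view the arm covers part of the bench.

```bash
cat > h.py <<'E'
import numpy as np, cv2
from scipy.spatial.transform import Rotation as R
from workcell import status, optics, env
def cam(n):
    c=optics.read_camera(n); c["f"]=192/np.tan(np.radians(c["vfov"])/2)
    w,x,y,z=c["attitude"]; c["R"]=R.from_quat([x,y,z,w]).as_matrix(); return c
def rays(c,uv):
    uv=np.asarray(uv,float).reshape(-1,2)
    return np.c_[(uv[:,0]-c["cx"])/c["f"],(uv[:,1]-c["cy"])/c["f"],np.ones(len(uv))]@c["R"].T
def plane(c,uv,z):
    d=rays(c,uv); return c["origin"]+d*((z-c["origin"][2])/d[:,2])[:,None]
def cloud(c):
    v,u=np.mgrid[:384,:512]; d=rays(c,np.c_[u.ravel(),v.ravel()])
    return (c["origin"]+d*c["depth"].reshape(-1,1)).reshape(384,512,3)
E
python3 - <<'E'
from h import *
c=cam("scene"); P=cloud(c); hsv=cv2.cvtColor(c["frame"],cv2.COLOR_RGB2HSV)
m=((hsv[:,:,1]<70)&(hsv[:,:,2]>90)).astype(np.uint8)
for n,(u,v) in dict(bottle=(283,181),jar=(295,256),box=(181,183),tape=(214,153),cup=(239,172),jnest=(257,233),bnest=(350,237),peg=(214,210)).items():
    p=P[v,u]; print(n,p.round(3),hsv[v,u])
    b=P[v-22:v+22,u-22:u+22]; mm=m[v-22:v+22,u-22:u+22]>0
    mm&=np.hypot(*(b[...,:2]-p[:2]).transpose(2,0,1))<.06
    z=b[...,2][mm]; print("  n",mm.sum(),"z pct",np.percentile(z,[2,25,50,75,95]).round(4))
im=cv2.resize(c["frame"][130:310,150:390,::-1],None,fx=3.3,fy=3.3,interpolation=cv2.INTER_CUBIC)
cv2.imwrite("pics/crop.png",im)
b=P[200:202,130:330:40]; print("bench z",P[[190,270,215,150],[215,320,280,240]].round(4))
E
```

```text
bottle [ 0.624 -0.038  0.046] [ 54   9 149]
  n 760 z pct [0.0001 0.0021 0.0035 0.0182 0.0583]
jar [ 0.424 -0.207  0.04 ] [ 68   4 235]
  n 1333 z pct [-0.0002  0.002   0.0035  0.0389  0.0419]
box [0.457 0.218 0.023] [ 53   4 229]
  n 799 z pct [0.0001 0.0023 0.0038 0.0221 0.0257]
tape [0.63  0.239 0.018] [ 70   8 190]
  n 615 z pct [-0.      0.0022  0.0033  0.0048  0.0197]
cup [0.617 0.123 0.003] [106  17 167]
  n 732 z pct [0.0002 0.0022 0.0035 0.005  0.0117]
jnest [ 0.448 -0.075  0.008] [106  17 168]
  n 1208 z pct [-0.0001  0.0023  0.0036  0.0052  0.01  ]
bnest [ 0.586 -0.279  0.004] [116  12 175]
  n 1250 z pct [0.0003 0.0026 0.0039 0.0054 0.0105]
peg [0.445 0.076 0.005] [ 97  19 120]
  n 1001 z pct [0.     0.0019 0.0028 0.0041 0.0059]
bench z [[ 5.105e-01  1.311e-01  2.000e-03]
 [ 4.491e-01 -2.668e-01  3.100e-03]
 [ 5.435e-01 -8.410e-02  8.000e-04]
 [ 7.120e-01  1.955e-01 -7.000e-04]]
```

View pics/crop.png

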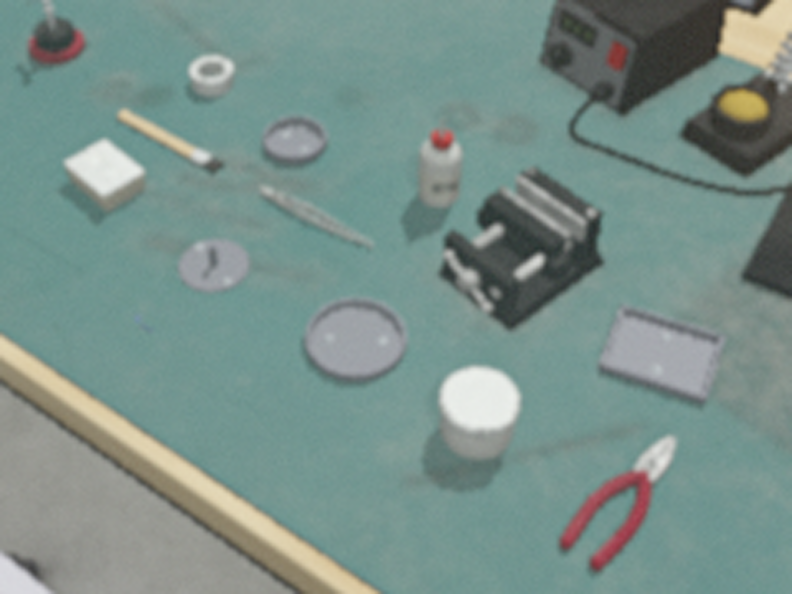

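The crop is 3.3x from (150,130). It shows every item clearly and upright. The cup, nests and peg disc are empty, and the peg is at crop (210,262). Next I'll measure them with tight colour masks.

```bash
cat > meas.py <<'E'
from h import *
def blob(c,seed,satmax,vmin,win=26):
    hsv=cv2.cvtColor(cv2.GaussianBlur(c["frame"],(3,3),0),cv2.COLOR_RGB2HSV)
    m=((hsv[:,:,1]<satmax)&(hsv[:,:,2]>vmin)).astype(np.uint8)
    u,v=seed; k=np.zeros_like(m); k[v-win:v+win,u-win:u+win]=1
    cs,_=cv2.findContours(m*k,cv2.RETR_EXTERNAL,cv2.CHAIN_APPROX_NONE)
    return min(cs,key=lambda q:-cv2.pointPolygonTest(q,(float(u),float(v)),True)),hsv
def fitw(c,q,z,kind):
    w=plane(c,q.reshape(-1,2),z)[:,:2]; s=(w*1000).astype(np.float32)
    if kind=="c": (x,y),(a,b),t=cv2.fitEllipse(s)
    else: (x,y),(a,b),t=cv2.minAreaRect(s)
    return np.round([x,y,a,b,t],1)
E
python3 - <<'E'
from meas import *
c=cam("scene"); P=cloud(c)
for n,s,z,k in [("cup",(239,172),.012,"c"),("jnest",(257,233),.010,"c"),("bnest",(350,237),.010,"r"),("peg",(210,212),.004,"c")]:
    q,hsv=blob(c,s,62,60); print(n,fitw(c,q,z,k), fitw(c,q,z/2,k), len(q))
# white things: top-face points by depth
hsv=cv2.cvtColor(c["frame"],cv2.COLOR_RGB2HSV)
for n,(u,v),zt,k in [("jar",(295,254),.040,"c"),("box",(181,182),.024,"r"),("tape",(214,153),.019,"c")]:
    b=np.zeros((384,512),bool); b[v-25:v+25,u-25:u+25]=1
    m=b&(hsv[:,:,1]<50)&(hsv[:,:,2]>120)&(abs(P[...,2]-zt)<.005)
    cs,_=cv2.findContours(m.astype(np.uint8),cv2.RETR_EXTERNAL,cv2.CHAIN_APPROX_NONE); q=max(cs,key=len)
    print(n,fitw(c,q,zt,k),P[m].mean(0).round(4),m.sum())
m=np.zeros((384,512),bool); m[165:200,265:300]=1
m&=(P[...,2]>.015)&(P[...,2]<.055)&(hsv[:,:,1]<60)
x=P[m][:,:2]; A=np.c_[2*x,np.ones(len(x))]; s=np.linalg.lstsq(A,(x**2).sum(1),rcond=None)[0]
print("bottle lsq",s[:2],np.sqrt(s[2]+s[0]**2+s[1]**2), "mean",x.mean(0))
m=np.zeros((384,512),bool); m[165:200,265:300]=1; m&=(hsv[:,:,1]>120)&((hsv[:,:,0]<10)|(hsv[:,:,0]>170))
print("cap",P[m].mean(0), m.sum())
print("wood/tool axes: x",R.from_quat([1,0,0,0]).as_matrix()[0])
E
```

```text
cup [626.4 133.3 176.1 286.7 124.2] [631.7 138.  177.5 289.  124.2] 244
jnest [460.9 -75.8 146.2 195.7 146.2] [464.3 -73.3 147.2 197.  146.2] 247
bnest [ 589.  -279.6  191.2  141.7   29.3] [ 593.2 -278.5  192.5  142.7   29.3] 215
peg [473.6 106.7 135.2 178.7   6.3] [474.9 108.2 135.5 179.2   6.3] 180
jar [ 437.  -197.7   56.7   60.   117.1] [ 0.4365 -0.1981  0.0403] 391
box [465.2 225.5  68.5  47.5  79.8] [0.4653 0.226  0.0239] 228
tape [636.  247.8  41.2  46.6 146.4] [0.6353 0.2446 0.0185] 79
bottle lsq [ 0.60249772 -0.06128872] 0.03890047823975378 mean [ 0.62264872 -0.04549435]
cap [ 0.63405217 -0.03152779  0.07036173] 15
wood/tool axes: x [1. 0. 0.]
```

Run:
```python
from meas import *
c=cam("scene"); P=cloud(c)
hsv=cv2.cvtColor(c["frame"],cv2.COLOR_RGB2HSV); print("bench",hsv[[190,150,215,200],[230,240,230,330]])
for n,s,z,k in [("cup",(239,172),.012,"c"),("jnest",(257,233),.010,"c"),("bnest",(350,237),.010,"r"),("peg",(208,212),.004,"c")]:
  for S in (30,45):
    q,hsv=blob(c,s,S,40); print(n,S,fitw(c,q,z,k), len(q))
    if n=="bnest": print(np.round(plane(c,cv2.boxPoints(cv2.minAreaRect(q)),.01)[:,:2],3).tolist(), (cv2.approxPolyDP(q,5,True).reshape(-1,2)).tolist())
    if n=="box":pass
c=cam("side"); P=cloud(c);hsv=cv2.cvtColor(c["frame"],cv2.COLOR_RGB2HSV)
for n,(u,v),zt,k in [("jar",(313,181),.040,"c"),("tape",(152,242),.019,"c")]:
    b=np.zeros((384,512),bool); b[v-20:v+20,u-20:u+20]=1
    m=b&(hsv[:,:,1]<50)&(hsv[:,:,2]>120)&(abs(P[...,2]-zt)<.005)
    cs,_=cv2.findContours(m.astype(np.uint8),cv2.RETR_EXTERNAL,cv2.CHAIN_APPROX_NONE); q=max(cs,key=len)
    print(n,fitw(c,q,zt,k),P[m].mean(0).round(4),m.sum())
w=cam("wrist"); cv2.imwrite("pics/w0.png",w["frame"][:,:,::-1]); print(w["origin"],w["vfov"],w["R"].round(3).tolist())
```

```text
bench [[ 84  52 128]
 [ 87  59 152]
 [ 85  48 153]
 [ 86  33  61]]
cup 30 [609.6 118.   57.4  59.6 127.6] 45
cup 45 [610.2 118.1  61.8  70.  115.9] 50
jnest 30 [449.8 -74.5  79.2  81.6 120.4] 76
jnest 45 [450.3 -74.3  84.1  88.  121.6] 82
bnest 30 [ 611.  -279.9  126.9  100.6   13.5] 153
[[0.538, -0.247], [0.663, -0.212], [0.684, -0.318], [0.561, -0.342]] [[373, 219], [361, 220], [367, 229], [338, 223], [332, 241], [363, 251], [372, 243]]
bnest 45 [ 612.2 -275.   157.7  112.5   23.8] 163
[[0.634, -0.195], [0.707, -0.295], [0.563, -0.358], [0.497, -0.27]] [[350, 211], [355, 217], [338, 222], [331, 241], [375, 256], [375, 211]]
peg 30 [446.4  76.6  57.3  60.6  32.5] 52
peg 45 [445.3  83.4  59.8  90.2  12. ] 78
jar [ 436.  -197.4   57.5   62.8   25. ] [ 0.4352 -0.1961  0.0406] 195
tape [634.7 247.3  41.9  46.7  61.8] [0.6351 0.2469 0.0184] 143
[0.10623548 0.57127425 0.37321638] 69.10007263574951 [[0.307, 0.909, 0.281], [0.952, -0.293, -0.092], [-0.002, 0.296, -0.955]]
```

View pics/w0.png

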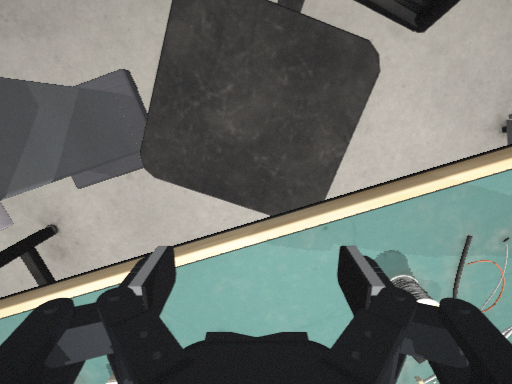

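The wrist view shows the cart and bench edge, with open fingertips at (160,265) and (355,265). I'll turn the tool first so that its y lies along world x.

```bash
python3 -m handwheel '{"deltas":[[1,0,0,0,0.9],[1,0,0,0,0.9],[1,0,0,0,0.9],[1,0,0,0,0.9],[1,0,0,0,0.9],[1,0,0,0,0.9],[1,0,0,0,0.9],[1,0,0,0,0.9],[1,0,0,0,0]]}'
cat > st.py <<'E'
from h import *
import sys
s=status.get_state(); w,x,y,z=s["orientation"]; M=R.from_quat([x,y,z,w]).as_matrix(); t=s["tcp_pos"]
print("t",round(s["clock"],2),"tcp",(t*1000).round(1),"yaw_y",np.degrees(np.arctan2(M[1,1],M[0,1])).round(1),"zax",M[:,2].round(3),"gap",round(s["finger_gap"]*1000,1),"grip",round(s["grip_force"],1),"F",s["wrist_force"].round(1),"j6",s["joint_pos"][5].round(2))
if len(sys.argv)>1:
    g=np.array([float(a) for a in sys.argv[1:4]])/1000
    print("units xyz",(M.T@(g-t)/.04).round(2))
    if len(sys.argv)>4: # desired yaw of tool y, deg
        d=np.degrees(np.arctan2(M[1,1],M[0,1]))-float(sys.argv[4]); print("roll units",((d+90)%180-90).round(1)/10)
E
python3 st.py 632 -33 250 0
python3 - <<'E'
from h import *
c=cam("scene"); P=cloud(c)
k=plane(c,[(338.5,223.9),(368.8,230),(363.6,251.2),(331.8,243.6)],.01)*1000; print(k.round(0)[:,:2], k.mean(0).round(0))
for a in range(4): d=k[(a+1)%4]-k[a]; print(np.hypot(*d[:2]).round(0),np.degrees(np.arctan2(d[1],d[0])).round(0))
E
```

```text
clock: 1.48
tcp_pos: [0.1769, 0.5471, 0.3039]
orientation: [0.0, 0.706, 0.708, 0.0]
wrist_force: [-0.6, -0.0, -0.6]
finger_gap: 0.0853
grip_force: 0.0
t 1.48 tcp [176.9 547.1 303.9] yaw_y 0.2 zax [ 0.  0. -1.] gap 85.3 grip 0.0 F [-0.6 -0.  -0.6] j6 2.69
units xyz [-14.54  11.33   1.35]
roll units 0.02
[[ 604. -235.]
 [ 632. -310.]
 [ 560. -329.]
 [ 533. -253.]] [ 582. -282.   10.]
80.0 -69.0
75.0 -165.0
81.0 109.0
73.0 14.0
```

```bash
python3 -m handwheel '{"deltas":[[1,-0.89,0.67,0,0],[1,-0.89,0.67,0,0],[1,-0.89,0.67,0,0],[1,-0.89,0.67,0,0],[1,-0.89,0.67,0,0],[1,-0.89,0.67,0,0],[1,-0.89,0.67,0,0],[1,-0.89,0.67,0,0],[1,-0.89,0.67,0,0],[1,-0.89,0.67,0,0],[1,-0.89,0.67,0,0],[1,-0.89,0.67,0,0],[1,0,0,0,0],[1,0,0,0,0]]}'
python3 - <<'E'
from h import *
w=cam("wrist"); cv2.imwrite("pics/w1.png",w["frame"][:,:,::-1]); np.savez("w1.npz",**w)
print(w["origin"].round(3))
E
```

```text
clock: 3.28
tcp_pos: [0.4988, 0.1204, 0.3038]
orientation: [-0.0, 0.706, 0.708, -0.0]
wrist_force: [-0.4, -0.2, 0.5]
finger_gap: 0.0854
grip_force: 0.0
[0.5   0.197 0.373]
```

View pics/w1.png

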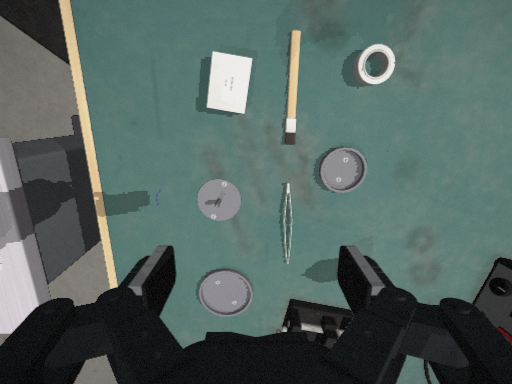

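The wrist view shows box (231,82), tape (376,64), cup (343,170), peg disc (219,200) and jar nest (225,293). The bottle is hidden behind the right finger.

```bash
python3 - <<'E'
from meas import *
c=dict(np.load("w1.npz")); P=cloud(c)
for n,s,z,k,S,V in [("box",(231,82),.024,"r",30,170),("tape",(376,45),.019,"c",30,150),("cup",(343,170),.012,"c",45,60),("peg",(225,205),.004,"c",45,60),("jnest",(225,293),.010,"c",45,60)]:
    q,hsv=blob(c,s,S,V,45); print(n,len(q),fitw(c,q,z,k),cv2.boundingRect(q))
E
python3 st.py 630 -135 300
```

```text
box 184 [467.2 226.8  61.4  45.6  81. ] (207, 51, 45, 63)
tape 110 [638.6 248.   41.8  42.7  40.5] (358, 44, 37, 41)
cup 134 [613.3 121.8  61.3  63.7  69.6] (318, 146, 50, 47)
peg 128 [447.9  77.4  61.5  63.6  26.6] (197, 176, 45, 45)
jnest 147 [453.1 -70.4  83.2  86.5 164.5] (198, 268, 55, 49)
t 3.33 tcp [498.5 120.9 303.9] yaw_y 0.2 zax [-0.001  0.    -1.   ] gap 85.4 grip 0.0 F [0.7 0.5 0.3] j6 1.65
units xyz [-6.41  3.27  0.09]
```

```bash
python3 -m handwheel '{"deltas":[[1,-0.8,0.4,0,0],[1,-0.8,0.4,0,0],[1,-0.8,0.4,0,0],[1,-0.8,0.4,0,0],[1,-0.8,0.4,0,0],[1,-0.8,0.4,0,0],[1,-0.8,0.4,0,0],[1,-0.8,0.4,0,0],[1,0,0,0,0],[1,0,0,0,0]]}'
python3 - <<'E'
from h import *
w=cam("wrist"); cv2.imwrite("pics/w2.png",w["frame"][:,:,::-1]); np.savez("w2.npz",**w)
print(w["origin"].round(3))
E
```

```text
clock: 4.58
tcp_pos: [0.6271, -0.134, 0.3038]
orientation: [-0.001, 0.706, 0.708, 0.0]
wrist_force: [0.5, 0.2, 0.1]
finger_gap: 0.0852
grip_force: 0.0
[ 0.628 -0.058  0.373]
```

View pics/w2.png

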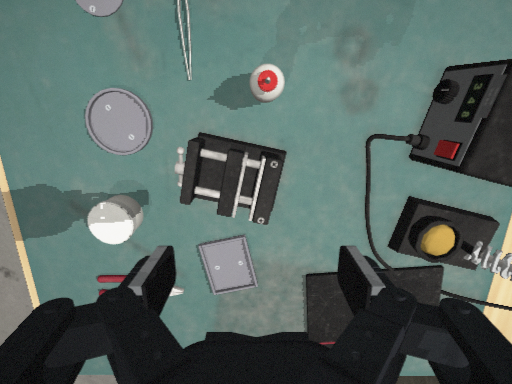

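This view shows bottle (267,82), jar (115,219), jar nest (118,121) and box nest (228,265), with the vise at (235,177).

Run:
```python
from meas import *
c=dict(np.load("w2.npz")); P=cloud(c)
hsv=cv2.cvtColor(c["frame"],cv2.COLOR_RGB2HSV)
m=np.zeros((384,512),bool); m[60:106,245:290]=1
r=m&(hsv[:,:,1]>120)&((hsv[:,:,0]<10)|(hsv[:,:,0]>170))
v,u=np.nonzero(r); print("cap px",u.mean(),v.mean(),"z",np.percentile(P[r][:,2],[10,50,90]).round(3), "xyz at .07",plane(c,[(u.mean(),v.mean())],.07).round(4))
b=m&(P[...,2]>.05)&(P[...,2]<.068)
cs,_=cv2.findContours(b.astype(np.uint8),cv2.RETR_EXTERNAL,cv2.CHAIN_APPROX_NONE); q=max(cs,key=len); print("body",fitw(c,q,.058,"c"))
for n,s,z,k,S,V,W in [("jnest",(118,121),.010,"c",45,60,40),("bnest",(228,265),.010,"r",45,60,38),("jar",(120,222),.04,"c",30,60,35)]:
    q,_=blob(c,s,S,V,W); print(n,len(q),fitw(c,q,z,k),cv2.boundingRect(q))
    if n=="bnest":
        w=(plane(c,q.reshape(-1,2),.01)[:,:2]*1000).astype(np.float32); print(cv2.boxPoints(cv2.minAreaRect(w)).round(0).tolist())
b=np.zeros((384,512),bool); b[185:255,80:155]=1; b&=abs(P[...,2]-.04)<.005
cs,_=cv2.findContours(b.astype(np.uint8),cv2.RETR_EXTERNAL,cv2.CHAIN_APPROX_NONE); q=max(cs,key=len); print("jar top",fitw(c,q,.04,"c"))
```

```text
cap px 266.9728813559322 80.42372881355932 z [0.07  0.071 0.072] xyz at .07 [[ 0.6385 -0.0289  0.07  ]]
body [639.  -29.7  35.9  36.   56.1]
jnest 192 [454.2 -72.7  82.2  85.2  99.3] (84, 87, 70, 69)
bnest 257 [ 593.1 -283.9   97.1  115.1    0.7] (198, 234, 68, 69)
[[544.0, -227.0], [545.0, -342.0], [642.0, -341.0], [641.0, -226.0]]
jar 145 [ 446.2 -192.8   58.7   78.6  126.6] (87, 195, 56, 50)
jar top [ 440.8 -197.2   57.5   59.3  120.9]
```

```bash
python3 -m handwheel '{"deltas":[[1,0.65,0.07,0.4,0],[1,0.65,0.07,0.4,0],[1,0.65,0.07,0.4,0],[1,0.65,0.07,0.4,0],[1,0,0,0.4,0],[1,0,0,0,0],[1,0,0,0,0]]}' 30 >/dev/null; python3 st.py 637.5 -30 102 0
```

```text
t 5.5 tcp [638.6 -32.  224.6] yaw_y 0.1 zax [ 0.001 -0.    -1.   ] gap 85.6 grip 0.0 F [ 0.1 -0.5  0.3] j6 1.39
units xyz [ 0.05 -0.03  3.06]
roll units 0.01
```

```bash
python3 -m handwheel '{"deltas":[[1,0.05,-0.03,0.6,0],[1,0,0,0.6,0],[1,0,0,0.6,0],[1,0,0,0.6,0],[1,0,0,0.6,0],[1,0,0,0.06,0],[1,0,0,0,0],[-0.2,0,0,0,0],[-0.3,0,0,0,0],[-0.3,0,0,0,0],[-0.3,0,0,0,0],[-0.3,0,0,0,0],[-0.3,0,0,0,0],[-0.3,0,0,0,0],[-0.3,0,0,0,0]]}' 30 >/dev/null; python3 st.py 615 121.5 200 0
```

```text
t 7.38 tcp [637.8 -29.5 102.4] yaw_y 0.1 zax [ 0.001 -0.    -1.   ] gap 36.4 grip 30.5 F [-1.3 -0.3  4.5] j6 1.4
units xyz [ 3.78 -0.56 -2.44]
roll units 0.01
```

```bash
python3 -m handwheel '{"deltas":[[-0.3,0,0,-0.4,0],[-0.3,0,0,-0.7,0],[-0.3,0,0,-0.8,0],[-0.3,0.3,-0.06,-0.5,0],[-0.3,0.6,-0.1,0,0],[-0.3,0.6,-0.1,0,0],[-0.3,0.6,-0.1,0,0],[-0.3,0.6,-0.1,0,0],[-0.3,0.6,-0.1,0,0],[-0.3,0.48,0,0,0],[-0.3,0,0,0,0],[-0.3,0,0,0,0],[-0.3,0,0,0,0]]}' >/dev/null; python3 st.py 615 121.5 107.5 0
python3 - <<'E'
from h import *
for n in("scene","side"):
    w=cam(n); cv2.imwrite(f"pics/{n}3.png",w["frame"][:,:,::-1])
a=cv2.imread("pics/scene3.png")[90:230,180:320]; b=cv2.imread("pics/side3.png")[160:300,100:240]
cv2.imwrite("pics/p3.png",cv2.resize(np.hstack([a,b]),None,fx=2.8,fy=2.8,interpolation=cv2.INTER_CUBIC))
E
```

```text
t 9.0 tcp [614.9 121.  197.4] yaw_y 0.0 zax [-0. -0. -1.] gap 36.8 grip 30.3 F [ 1.  -0.3 -0.8] j6 1.64
units xyz [0.01 0.   2.25]
roll units 0.0
```

View pics/p3.png

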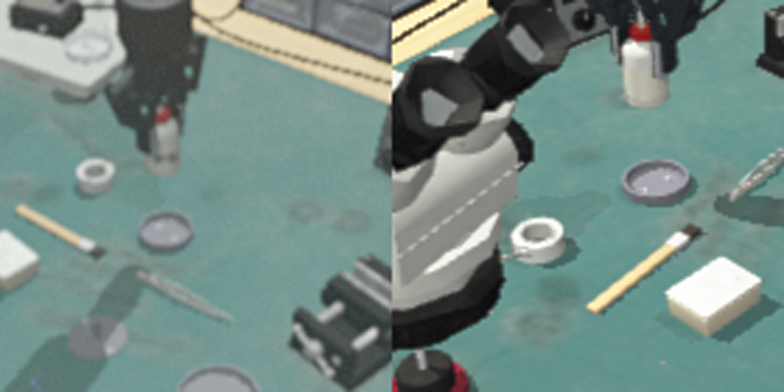

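The bottle hangs upright above the cup in both views (left crop 165,140 over 165,232; right crop 645,75 over 655,182). I'll lower it now.

```bash
python3 -m handwheel '{"deltas":[[-0.3,0,0,0.5,0],[-0.3,0,0,0.5,0],[-0.3,0,0,0.5,0],[-0.3,0,0,0.4,0],[-0.3,0,0,0.2,0],[-0.3,0,0,0.15,0],[-0.3,0,0,0,0],[-0.3,0,0,0,0]]}' >/dev/null; python3 st.py 615 121.5 107 0
```

```text
t 10.1 tcp [615.2 121.8 108.1] yaw_y 0.1 zax [ 0.001  0.    -1.   ] gap 36.5 grip 30.3 F [-0.2  0.5 -0.8] j6 1.64
units xyz [-0.01 -0.    0.03]
roll units 0.01
```

```bash
python3 -m handwheel '{"deltas":[[-0.3,0,0,0.03,0],[-0.3,0,0,0,0],[0,0,0,0,0],[0.3,0,0,0,0],[1,0,0,0,0],[1,0,0,0,0],[1,0,0,0,0],[1,0,0,0,0],[1,0,0,-0.4,0],[1,0,0,-0.8,0],[1,0,0,-0.8,0],[1,0,0,-0.8,0],[1,0,0,-0.8,0],[1,0,0,0,0]]}' >/dev/null; python3 st.py 452 -240 300 0
python3 - <<'E'
from h import *
w=cam("scene"); a=w["frame"][150:200,210:270,::-1]; P=cloud(w)
hsv=cv2.cvtColor(w["frame"],cv2.COLOR_RGB2HSV)
m=np.zeros((384,512),bool); m[140:190,220:260]=1
r=m&(hsv[:,:,1]>120)&((hsv[:,:,0]<10)|(hsv[:,:,0]>170)); print("cap",P[r].mean(0).round(4),r.sum())
P2=cloud(w); m=P2[...,2]>.1
x=P2[m]; s=(x[:,1]>.2)&(x[:,1]<.5)&(x[:,0]>.4)&(x[:,0]<.8); print("tall near tape: ", x[s].min(0).round(3),x[s].max(0).round(3))
cv2.imwrite("pics/p4.png",cv2.resize(w["frame"][130:290,180:380,::-1],None,fx=3,fy=3,interpolation=cv2.INTER_CUBIC))
E
```

```text
t 11.85 tcp [616.4 121.9 254.8] yaw_y 0.1 zax [ 0.007  0.001 -1.   ] gap 85.4 grip 0.0 F [1.1 0.8 0.6] j6 1.64
units xyz [-9.04 -4.11 -1.17]
roll units 0.01
cap [0.6109 0.1181 0.0743] 11
tall near tape:  [0.429 0.353 0.126] [0.8   0.497 0.397]
```

View pics/p4.png

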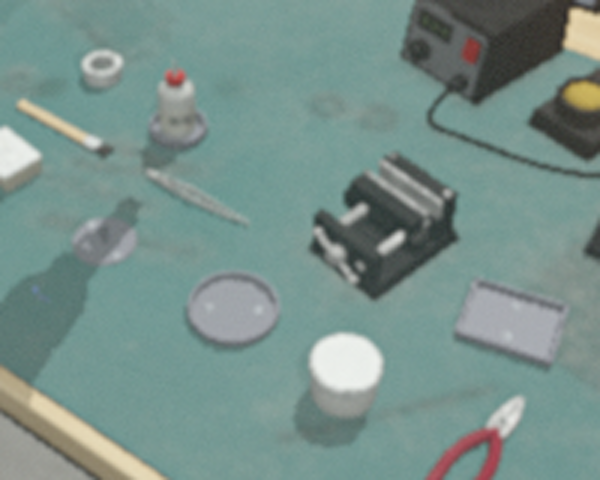

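The bottle stands in the cup (crop 177,115), and everything else is undisturbed. The jar is next, at crop (345,375).

```bash
python3 -m handwheel '{"deltas":[[1,-0.8,-0.45,0,0],[1,-0.8,-0.45,0,0],[1,-0.8,-0.45,0,0],[1,-0.8,-0.45,0,0],[1,-0.8,-0.45,0,0],[1,-0.8,-0.45,0,0],[1,-0.8,-0.45,0,0],[1,-0.8,-0.45,0,0],[1,-0.8,-0.45,0.3,0],[1,-0.78,-0.4,0.5,0],[1,0,0,0.6,0],[1,0,0,0,0],[1,0,0,0,0]]}' >/dev/null; python3 st.py 438.5 -197.4 88 0
```

```text
t 13.53 tcp [ 437.2 -197.4  194.4] yaw_y 0.1 zax [-0.  0. -1.] gap 85.3 grip 0.0 F [0.5 0.1 0.2] j6 0.98
units xyz [-0.    0.03  2.66]
roll units 0.01
```

```bash
python3 -m handwheel '{"deltas":[[1,0,0.03,0.5,0],[1,0,0,0.5,0],[1,0,0,0.5,0],[1,0,0,0.5,0],[1,0,0,0.4,0],[1,0,0,0.26,0],[1,0,0,0,0],[0.3,0,0,0,0],[0.1,0,0,0,0],[0.1,0,0,0,0],[0.1,0,0,0,0],[0.1,0,0,0,0],[0.1,0,0,0,0],[0.1,0,0,0,0]]}' 30 >/dev/null; python3 st.py 452.3 -73 160 0
```

```text
t 15.28 tcp [ 438.9 -198.    88.9] yaw_y 0.1 zax [ 0.001 -0.001 -1.   ] gap 57.9 grip 31.7 F [-0.6  1.1  6.8] j6 0.98
units xyz [ 3.12  0.34 -1.78]
roll units 0.01
```

```bash
python3 -m handwheel '{"deltas":[[0.1,0,0,-0.3,0],[0.1,0,0,-0.5,0],[0.1,0,0,-0.6,0],[0.1,0.3,0.04,-0.35,0],[0.1,0.6,0.1,0,0],[0.1,0.6,0.1,0,0],[0.1,0.6,0.1,0,0],[0.1,0.6,0,0,0],[0.1,0.4,0,0,0],[0.1,0,0,0,0],[0.1,0,0,0,0],[0.1,0,0,0.4,0],[0.1,0,0,0.4,0],[0.1,0,0,0.4,0],[0.1,0,0,0.25,0],[0.1,0,0,0.1,0],[0.1,0,0,0,0],[0.1,0,0,0,0]]}' >/dev/null; python3 st.py 452.3 -73 93 0
```

```text
t 17.52 tcp [452.2 -73.8  96.4] yaw_y 0.1 zax [ 0.001 -0.    -1.   ] gap 58.0 grip 32.4 F [ 0.9 -0.  -0.6] j6 1.23
units xyz [0.02 0.   0.08]
roll units 0.01
```

```bash
python3 -m handwheel '{"deltas":[[0.1,0,0,0.08,0],[0.1,0,0,0,0],[0.4,0,0,0,0],[1,0,0,0,0],[1,0,0,0,0],[1,0,0,0,0],[1,0,0,-0.4,0],[1,0,0,-0.8,0],[1,0,0,-0.8,0],[1,0,0,-0.8,0],[1,0,0,-0.8,0],[1,0,0,-0.8,0],[1,0,0,0,0]]}' >/dev/null; python3 -m handwheel '{"deltas":[[1,-0.83,0.34,0,0],[1,-0.83,0.34,0,0],[1,-0.83,0.34,0,0],[1,-0.83,0.34,0,0],[1,-0.83,0.34,0,0],[1,-0.83,0.34,0,0],[1,-0.83,0.34,0,0],[1,-0.83,0.34,0,0],[1,0,0,0,0],[1,0,0,0,0]]}'
python3 - <<'E'
from h import *
w=cam("wrist"); cv2.imwrite("pics/w5.png",w["frame"][:,:,::-1]); np.savez("w5.npz",**w)
print(w["origin"].round(3))
E
```

```text
clock: 20.4
tcp_pos: [0.5604, -0.3385, 0.2673]
orientation: [-0.001, 0.707, 0.708, 0.0]
wrist_force: [0.6, -0.0, 0.5]
finger_gap: 0.0854
grip_force: 0.0
[ 0.561 -0.262  0.337]
```

View pics/w5.png

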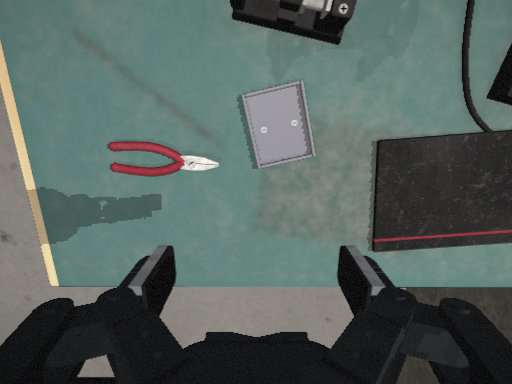

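The box nest is at (278,125), corners near (241,95), (302,81), (314,154) and (257,167), clear of the pliers (165,160).

```bash
python3 - <<'E'
from meas import *
c=dict(np.load("w5.npz")); f=cv2.GaussianBlur(c["frame"],(3,3),0).astype(int)
print(f[[125,180,125,125],[278,280,230,330]])
m=((f[...,1]-f[...,0]<12)).astype(np.uint8); k=np.zeros_like(m); k[70:180,228:330]=1
m=cv2.morphologyEx(m*k,cv2.MORPH_OPEN,np.ones((5,5),np.uint8))
cs,_=cv2.findContours(m,cv2.RETR_EXTERNAL,cv2.CHAIN_APPROX_NONE); q=max(cs,key=cv2.contourArea)
print(cv2.boundingRect(q),fitw(c,q,.01,"r"),fitw(c,q,.005,"r"))
k=plane(c,[(241,95),(302,81),(314,154),(257,167)],.01)[:,:2]*1000; print(k.round(0),k.mean(0)); 
for a in range(4): d=k[(a+1)%4]-k[a]; print(np.hypot(*d).round(0),np.degrees(np.arctan2(d[1],d[0])).round(0))
c=cam("scene")
cv2.imwrite("pics/p5.png",cv2.resize(c["frame"][130:290,150:350,::-1],None,fx=3,fy=3,interpolation=cv2.INTER_CUBIC))
E
python3 st.py 466.5 226.5 267 -9
```

```text
[[156 155 161]
 [120 130 124]
 [101 135 128]
 [121 135 127]]
(242, 81, 74, 88) [ 588.4 -283.7   71.5   95.4   12.9] [ 588.8 -284.1   72.6   96.9   12.9]
[[ 544. -246.]
 [ 611. -232.]
 [ 629. -311.]
 [ 562. -326.]] [ 586.32813253 -278.69878488]
68.0 12.0
81.0 -77.0
69.0 -167.0
82.0 103.0
t 20.5 tcp [ 560.6 -338.   268.2] yaw_y 0.1 zax [-0.001  0.001 -1.   ] gap 84.9 grip 0.0 F [ 0.2  0.9 -0.4] j6 0.9
units xyz [14.12 -2.32  0.05]
roll units 0.9099999999999999
```

View pics/p5.png

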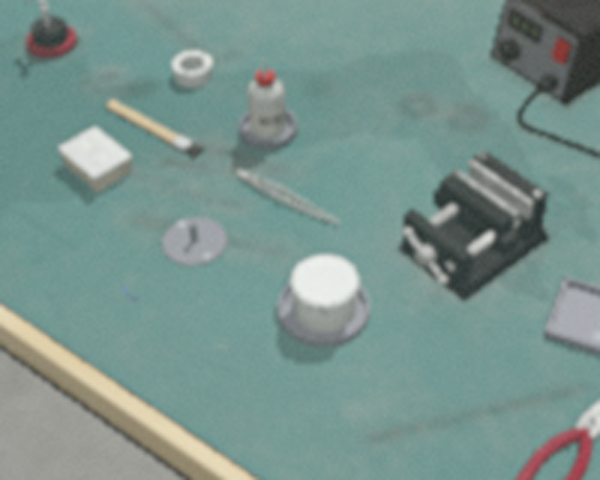

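The jar sits in its nest (crop 325,290) and the bottle stands in the cup (crop 267,110). Now the box.

```bash
python3 -m handwheel '{"deltas":[[1,0.88,-0.14,0,0],[1,0.88,-0.14,0,0],[1,0.88,-0.14,0,0],[1,0.88,-0.14,0,0],[1,0.88,-0.15,0,0],[1,0.88,-0.15,0,0],[1,0.88,-0.15,0,0],[1,0.88,-0.15,0,0],[1,0.88,-0.15,0,0],[1,0.88,-0.14,0,0],[1,0.88,-0.14,0,0],[1,0.88,-0.14,0,0],[1,0.88,-0.15,0,0],[1,0.88,-0.15,0,0],[1,0.88,-0.15,0,0],[1,0.88,-0.15,0,0],[1,0,0,0.8,0.91],[1,0,0,0.8,0],[1,0,0,0,0],[1,0,0,0,0]]}' 30 >/dev/null; python3 st.py 466.5 226.5 82 -9
```

```text
t 23.0 tcp [467.  224.2 205.9] yaw_y -9.0 zax [ 0.001  0.    -1.   ] gap 85.8 grip 0.0 F [-0.2 -0.2  0.3] j6 2.02
units xyz [ 0.05 -0.02  3.1 ]
roll units 0.0
```

```bash
python3 -m handwheel '{"deltas":[[1,0.05,-0.02,0.6,0],[1,0,0,0.6,0],[1,0,0,0.6,0],[1,0,0,0.6,0],[1,0,0,0.4,0],[1,0,0,0.3,0],[1,0,0,0,0],[0.2,0,0,0,0],[-0.1,0,0,0,0],[-0.1,0,0,0,0],[-0.1,0,0,0,0],[-0.1,0,0,0,0],[-0.1,0,0,0,0],[-0.1,0,0,0,0],[-0.1,0,0,0,0]]}' 30 >/dev/null; python3 st.py
python3 -m handwheel '{"deltas":[[-0.1,0,0,-0.3,0],[-0.1,0,0,-0.6,0],[-0.1,0,0,-0.8,0],[-0.1,0,0,-0.8,-0.7],[-0.1,0,0,0,-0.8],[-0.1,0,0,0,-0.67],[-0.1,0,0,0,0],[-0.1,0,0,0,0]]}' >/dev/null; python3 st.py 586.5 -280 160 12.7
```

```text
t 24.88 tcp [467.1 226.3  81.6] yaw_y -9.0 zax [ 0.002  0.001 -1.   ] gap 45.4 grip 31.6 F [-0.4  0.2  5.6] j6 2.02
t 25.88 tcp [466.4 226.  180.8] yaw_y 12.6 zax [-0.  0. -1.] gap 45.1 grip 31.0 F [0.1 0.4 0.2] j6 1.65
units xyz [-13.     0.18   0.52]
roll units -0.01
```

```bash
python3 -m handwheel '{"deltas":[[-0.1,-0.5,0,-0.5,0],[-0.1,-0.8,0.01,-0.5,0],[-0.1,-0.86,0.01,0,0],[-0.1,-0.86,0.01,0,0],[-0.1,-0.86,0.01,0,0],[-0.1,-0.86,0.01,0,0],[-0.1,-0.86,0.02,0,0],[-0.1,-0.86,0.02,0,0],[-0.1,-0.86,0.02,0,0],[-0.1,-0.86,0.02,0,0],[-0.1,-0.86,0.01,0,0],[-0.1,-0.86,0.01,0,0],[-0.1,-0.86,0.01,0,0],[-0.1,-0.86,0.01,0,0],[-0.1,-0.86,0.01,0,0],[-0.1,-0.5,0,0,0],[-0.1,0,0,0,0],[-0.1,0,0,0,0]]}' >/dev/null; python3 st.py 586.5 -280 87 12.7
python3 - <<'E'
from h import *
w=cam("wrist"); s=cam("scene")
a=cv2.resize(w["frame"][130:384,120:400],(420,381)); b=cv2.resize(s["frame"][180:290,300:410],(380,381),interpolation=cv2.INTER_CUBIC)
cv2.imwrite("pics/p6.png",np.hstack([a,b])[:,:,::-1])
E
```

```text
t 28.12 tcp [ 587.2 -277.9  220.4] yaw_y 12.7 zax [-0.001  0.001 -1.   ] gap 45.1 grip 31.0 F [-0.2 -0.2 -1. ] j6 0.78
units xyz [-0.05 -0.03  3.34]
roll units -0.0
```

View pics/p6.png

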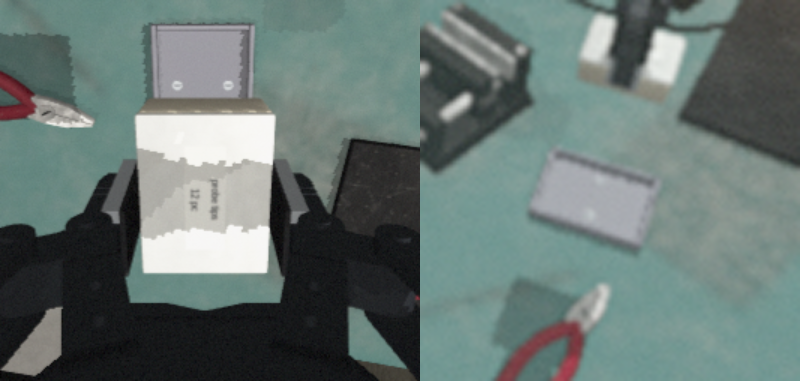

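The box is held level, and its sides are parallel to the nest edges. Nest far edge at crop (203,26). I'll check the along-nest position from that edge.

```bash
python3 - <<'E'
from h import *
c=cam("wrist"); e=plane(c,[(255.3,147.3)],.01)[0,:2]*1000; a=np.radians(102.7); print(e.round(1),(e-43*np.array([np.cos(a),np.sin(a)])).round(1))
E
python3 -m handwheel '{"deltas":[[-0.1,-0.05,-0.03,0.6,0],[-0.1,0,0,0.6,0],[-0.1,0,0,0.6,0],[-0.1,0,0,0.6,0],[-0.1,0,0,0.4,0],[-0.1,0,0,0.2,0],[-0.1,0,0,0,0],[-0.1,0,0,0,0]]}' >/dev/null; python3 st.py 586.5 -280 86 12.7
```

```text
[ 578.6 -238. ] [ 588.1 -279.9]
t 29.27 tcp [ 587.3 -281.4  101.6] yaw_y 12.7 zax [ 0.001 -0.001 -1.   ] gap 45.1 grip 31.0 F [-0.4 -0.9 -0.5] j6 0.78
units xyz [ 0.04 -0.01  0.39]
roll units -0.0
```

```bash
python3 -m handwheel '{"deltas":[[-0.1,0.03,0.01,0.2,0],[-0.1,0,0,0.13,0],[-0.1,0,0,0.05,0],[-0.1,0,0,0,0],[-0.1,0,0,0,0]]}'; python3 -m handwheel '{"deltas":[[0.1,0,0,0,0],[0.4,0,0,0,0],[1,0,0,0,0],[1,0,0,0,0],[1,0,0,0,0],[1,0,0,-0.4,0],[1,0,0,-0.8,0],[1,0,0,-0.8,0],[1,0,0,-0.8,0],[1,0,0,-0.8,1],[1,0,0,-0.6,0.27],[1,0,0,0,0],[1,0,0,0,0]]}' >/dev/null; python3 st.py 637 247.8 260 0
python3 - <<'E'
from h import *
w=cam("wrist"); s=cam("scene")
a=cv2.resize(w["frame"][130:384,120:400],(420,381)); b=cv2.resize(s["frame"][180:290,300:410],(380,381),interpolation=cv2.INTER_CUBIC)
cv2.imwrite("pics/p7.png",np.hstack([a,b])[:,:,::-1])
E
```

```text
clock: 29.9
tcp_pos: [0.5866, -0.2797, 0.0857]
orientation: [-0.0, 0.625, 0.781, 0.0]
wrist_force: [-2.0, 1.5, 4.1]
finger_gap: 0.0449
grip_force: 31.5
t 31.52 tcp [ 586.7 -279.7  253. ] yaw_y 0.0 zax [-0.  0. -1.] gap 85.3 grip 0.0 F [-0.1  0.1 -0. ] j6 1.0
units xyz [13.19  1.26 -0.17]
roll units 0.0
```

View pics/p7.png

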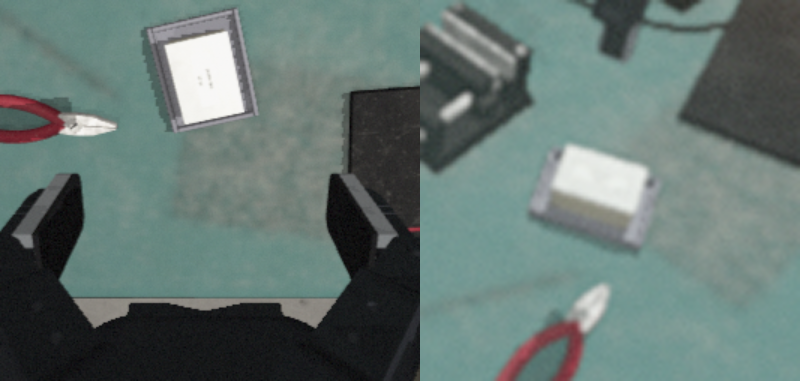

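The box lies flat in its nest in both views (left crop 203,78; right crop 598,185). Before the tape I'll check how close the microscope is.

Run:
```python
from h import *
for n in("scene","side"):
    P=cloud(cam(n)).reshape(-1,3); P=P[np.isfinite(P).all(1)]
    d=np.hypot(P[:,0]-.637,P[:,1]-.248)
    for lo,hi in((.03,.1),(.1,.2),(.2,.3),(.3,.45)):
        s=(P[:,2]>lo)&(P[:,2]<hi)&(P[:,1]>.15)&(P[:,0]>.45)&(d<.2)
        if s.sum()>3:
            i=np.nonzero(s)[0][np.argsort(d[s])[:3]]; print(n,lo,s.sum(),P[i].round(3).tolist(),d[i].round(3))
```

```text
scene 0.03 153 [[0.746, 0.359, 0.035], [0.75, 0.357, 0.038], [0.743, 0.367, 0.033]] [0.156 0.157 0.159]
scene 0.1 504 [[0.538, 0.36, 0.199], [0.539, 0.362, 0.194], [0.532, 0.358, 0.199]] [0.15  0.151 0.152]
scene 0.2 1548 [[0.546, 0.36, 0.215], [0.543, 0.358, 0.21], [0.543, 0.359, 0.207]] [0.144 0.145 0.145]
scene 0.3 412 [[0.66, 0.425, 0.331], [0.667, 0.425, 0.355], [0.651, 0.428, 0.333]] [0.178 0.18  0.18 ]
side 0.03 122 [[0.582, 0.412, 0.031], [0.583, 0.416, 0.031], [0.598, 0.421, 0.03]] [0.173 0.177 0.178]
side 0.1 49 [[0.513, 0.366, 0.197], [0.503, 0.376, 0.144], [0.517, 0.39, 0.15]] [0.171 0.185 0.186]
side 0.2 624 [[0.658, 0.396, 0.232], [0.653, 0.398, 0.226], [0.653, 0.399, 0.233]] [0.149 0.151 0.152]
side 0.3 354 [[0.661, 0.425, 0.357], [0.67, 0.424, 0.358], [0.662, 0.426, 0.357]] [0.179 0.179 0.18 ]
```

```bash
python3 -m handwheel '{"deltas":[[1,0,0,0,-1],[1,0,0,0,-1],[1,0,0,0,-1],[1,0,0,0,-1],[1,0,0,0,-1],[1,0,0,0,-1],[1,0,0,0,-1],[1,0,0,0,-1],[1,0,0,0,-1],[1,0,0,0,0],[1,0,0,0,0]]}' >/dev/null; python3 st.py 637 247.8 260 90
python3 -m handwheel '{"deltas":[[1,-0.08,0.82,0,0],[1,-0.08,0.82,0,0],[1,-0.08,0.82,0,0],[1,-0.08,0.82,0,0],[1,-0.08,0.82,0,0],[1,-0.08,0.82,0,0],[1,-0.08,0.82,0,0],[1,-0.08,0.82,0,0],[1,-0.08,0.82,0,0],[1,-0.08,0.82,0,0],[1,-0.08,0.82,0,0],[1,-0.08,0.82,0,0],[1,-0.08,0.82,0,0],[1,-0.08,0.82,0,0],[1,-0.08,0.82,0,0],[1,-0.06,0.82,0,0],[1,0,0,0,0],[1,0,0,0,0]]}' >/dev/null; python3 st.py 637 247.8 77.6 90
python3 - <<'E'
from meas import *
w=cam("wrist"); cv2.imwrite("pics/w8.png",w["frame"][:,:,::-1]); np.savez("w8.npz",**w)
E
```

```text
t 33.1 tcp [ 586.8 -279.8  253. ] yaw_y 89.8 zax [-0.001  0.001 -1.   ] gap 85.2 grip 0.0 F [0.1 0.2 0.5] j6 -0.57
units xyz [-1.21 13.19 -0.17]
roll units -0.02
t 35.35 tcp [637.3 244.6 253.2] yaw_y 89.9 zax [-0. -0. -1.] gap 85.6 grip 0.0 F [ 0.1 -0.2 -0.6] j6 0.25
units xyz [0.01 0.08 4.39]
roll units -0.01
```

View pics/w8.png

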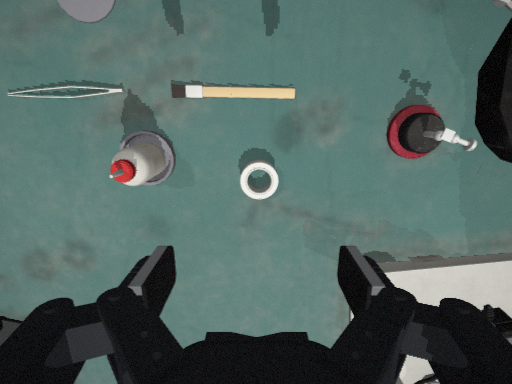

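The tape roll is at (260,180), clear on both sides. The bottle is in its cup (140,160).

```bash
python3 - <<'E'
from meas import *
c=dict(np.load("w8.npz")); q,_=blob(c,(260,165),40,150,40); print(len(q),cv2.boundingRect(q),fitw(c,q,.019,"c"))
hs=c["frame"][150:210,230:290].astype(int); g=hs.sum(2)
# hole centre
m=(hs.min(2)>140).astype(np.uint8); cs,h=cv2.findContours(m,cv2.RETR_CCOMP,cv2.CHAIN_APPROX_NONE)
for k,hh in zip(cs,h[0]):
    if hh[3]>=0 and len(k)>20: print("hole",fitw(c,k+np.array([230,150]),.019,"c"))
E
python3 st.py 637 247.8 77.6 90
```

```text
107 (239, 162, 40, 38) [638.7 248.2  42.6  43.4  23. ]
hole [638.8 248.2  27.6  27.9  84. ]
t 35.4 tcp [637.4 244.2 253.4] yaw_y 89.9 zax [-0. -0. -1.] gap 85.4 grip 0.0 F [ 0.2  0.4 -0.9] j6 0.25
units xyz [0.01 0.09 4.39]
roll units -0.01
```

```bash
python3 -m handwheel '{"deltas":[[1,-0.02,0.1,0.7,0],[1,0,0,0.8,0],[1,0,0,0.8,0],[1,0,0,0.8,0],[1,0,0,0.7,0],[1,0,0,0.4,0],[1,0,0,0.17,0],[1,0,0,0,0],[0.2,0,0,0,0],[-0.1,0,0,0,0],[-0.15,0,0,0,0],[-0.15,0,0,0,0],[-0.15,0,0,0,0],[-0.15,0,0,0,0],[-0.15,0,0,0,0],[-0.15,0,0,0,0]]}' 30 >/dev/null; python3 st.py
python3 -m handwheel '{"deltas":[[-0.15,0,0,-0.3,0],[-0.15,0,0,-0.6,0],[-0.15,0,0,-0.8,0],[-0.15,0,0,-0.8,0],[-0.15,0,0,-0.5,0],[-0.15,0,0,0,0],[-0.15,0,0,0,0]]}' >/dev/null; python3 st.py 447.7 77.2 160 90
```

```text
t 37.4 tcp [638.8 249.   79.9] yaw_y 90.0 zax [ 0.002  0.    -1.   ] gap 41.3 grip 30.4 F [-0.8 -0.7  5.7] j6 0.26
t 38.27 tcp [637.8 248.8 197.8] yaw_y 90.0 zax [-0.001 -0.    -1.   ] gap 41.0 grip 30.6 F [ 0.7  0.3 -0.4] j6 0.26
units xyz [ 4.75 -4.29  0.95]
roll units -0.0
```

```bash
python3 -m handwheel '{"deltas":[[-0.15,0.59,-0.54,0,0],[-0.15,0.59,-0.54,0,0],[-0.15,0.59,-0.54,0,0],[-0.15,0.59,-0.54,0,0],[-0.15,0.59,-0.54,0,0],[-0.15,0.59,-0.54,0,0],[-0.15,0.59,-0.53,0,0],[-0.15,0.59,-0.53,0,0],[-0.15,0,0,0.5,0],[-0.15,0,0,0.5,0],[-0.15,0,0,0,0],[-0.15,0,0,0,0]]}' >/dev/null; python3 st.py 447.7 77.2 84 90
python3 - <<'E'
from meas import *
w=cam("wrist"); s=cam("scene")
np.savez("w9.npz",**w)
a=cv2.resize(w["frame"][130:384,120:400],(420,381)); b=cv2.resize(s["frame"][150:260,160:270],(380,381),interpolation=cv2.INTER_CUBIC)
cv2.imwrite("pics/p9.png",np.hstack([a,b])[:,:,::-1])
E
```

```text
t 39.77 tcp [449.3  77.  158.6] yaw_y 90.0 zax [-0.001  0.    -1.   ] gap 41.5 grip 30.7 F [-0.6  0.1 -0.6] j6 -0.01
units xyz [0.04 0.   1.86]
roll units -0.0
```

View pics/p9.png

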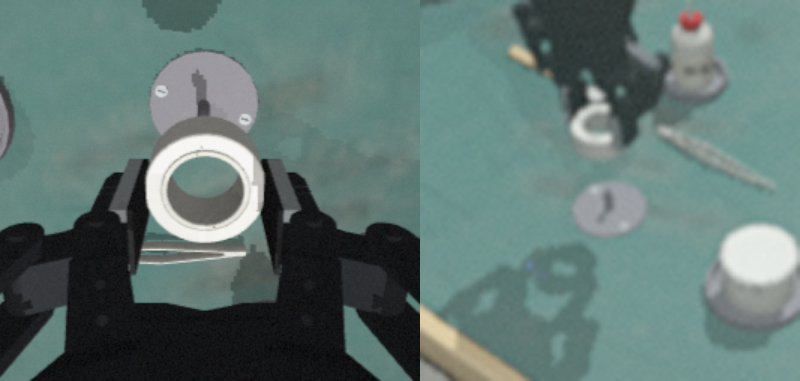

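The tape is level, laterally over the disc (disc centre column 204, hole column 206). I'll check the offset along x numerically.

Run:
```python
from meas import *
c=dict(np.load("w9.npz")); t=lambda p:(120+p[0]/1.5,130+p[1]/1.5)
e=plane(c,[t((204,50)),t((150,104)),t((258,102))],.004)*1000; print("disc far edge, left,right",e[:,:2].round(1))
print("tape hole top",(plane(c,[t((206,189))],.0977)*1000).round(1), "tape outer left/right",(plane(c,[t((147,180)),t((264,180))],.0977)*1000)[:,:2].round(1), "outer near edge",(plane(c,[t((205,242))],.0977)*1000)[:,:2].round(1))
```

```text
disc far edge, left,right [[416.   77.7]
 [446.7  47.3]
 [445.5 108. ]]
tape hole top [[448.   78.6  97.7]] tape outer left/right [[444.5  58.1]
 [444.4  98.7]] outer near edge [[469.6  78.2]]
```

```bash
python3 -m handwheel '{"deltas":[[-0.15,0.03,-0.01,0.3,0],[-0.15,0,0,0.4,0],[-0.15,0,0,0.4,0],[-0.15,0,0,0.3,0],[-0.15,0,0,0.2,0],[-0.15,0,0,0.15,0],[-0.15,0,0,0.08,0],[-0.15,0,0,0,0],[-0.15,0,0,0,0]]}' >/dev/null; python3 st.py 447.7 77.2 84 90
```

```text
t 41.0 tcp [448.5  76.6  85.8] yaw_y 90.0 zax [ 0.001  0.    -1.   ] gap 41.3 grip 30.7 F [ 0.2  0.4 -0.4] j6 -0.01
units xyz [0.02 0.02 0.05]
roll units -0.0
```

```bash
python3 -m handwheel '{"deltas":[[-0.15,0,0,0.045,0],[-0.15,0,0,0,0],[0.1,0,0,0,0],[0.4,0,0,0,0],[1,0,0,0,0],[1,0,0,0,0],[1,0,0,0,0],[1,0,0,-0.4,0],[1,0,0,-0.8,0],[1,0,0,-0.8,0],[1,0,0,-0.8,0],[1,0,0,-0.8,0],[1,0,0,-0.8,0],[1,0,0,0,0],[1,0,0,0,0]]}' >/dev/null; python3 st.py
python3 - <<'E'
from meas import *
w=cam("wrist"); s=cam("scene"); P=cloud(s); hsv=cv2.cvtColor(s["frame"],cv2.COLOR_RGB2HSV)
for n,(u,v),r in [("tape",(214,206),12),("jar",(258,225),14),("box",(350,235),16)]:
    p=P[v-r:v+r,u-r:u+r]; h=hsv[v-r:v+r,u-r:u+r]; x=p[(h[...,1]<40)&(h[...,2]>195)&(p[...,2]>.012)]
    A=np.c_[x[:,:2]-x[:,:2].mean(0),np.ones(len(x))]; k=np.linalg.lstsq(A,x[:,2],rcond=None)[0]; print(n,len(x),x.mean(0).round(4),"slope",k[:2].round(3))
a=cv2.resize(w["frame"][60:260,120:400],(420,300)); b=cv2.resize(s["frame"][130:260,160:372],(489,300),interpolation=cv2.INTER_CUBIC)
cv2.imwrite("pics/p10.png",cv2.resize(np.hstack([a,b]),(800,264))[:,:,::-1])
E
```

```text
t 42.88 tcp [447.9  76.6 259.1] yaw_y 90.0 zax [-0.  0. -1.] gap 85.2 grip 0.0 F [-0.9  0.4 -0.5] j6 -0.01
tape 77 [0.4479 0.077  0.0231] slope [0.001 0.018]
jar 296 [ 0.4505 -0.0754  0.0471] slope [-0.797 -0.583]
box 330 [ 0.5812 -0.2801  0.0346] slope [-1.038 -0.254]
```

View pics/p10.png

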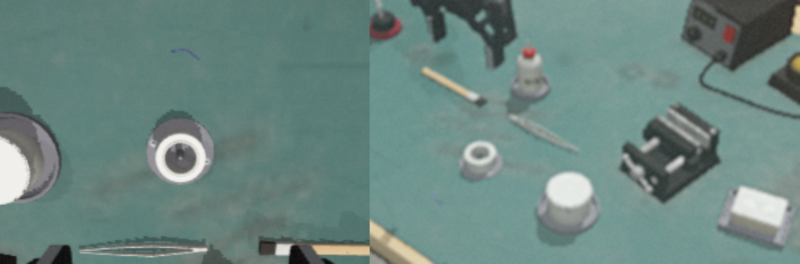

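The tape lies around its peg (left crop 180,157). The jar, bottle and box stand in their holders. I'll check the flatness of jar and box with medians, since depth-edge pixels spoiled those two fits.

Run:
```python
from meas import *
s=cam("scene"); P=cloud(s); hsv=cv2.cvtColor(s["frame"],cv2.COLOR_RGB2HSV)
for n,(u,v),r,z in [("jar",(258,225),14,.044),("box",(350,235),16,.028)]:
    p=P[v-r:v+r,u-r:u+r]; h=hsv[v-r:v+r,u-r:u+r]; x=p[(h[...,1]<40)&(h[...,2]>195)&(abs(p[...,2]-z)<.006)]
    k=np.linalg.lstsq(np.c_[x[:,:2]-x[:,:2].mean(0),np.ones(len(x))],x[:,2],rcond=None)[0]; print(n,len(x),np.median(x,0).round(4),k[:2].round(3))
```

```text
jar 293 [ 0.4523 -0.0749  0.0446] [-0.003  0.009]
box 324 [ 0.5868 -0.2788  0.0281] [0.003 0.   ]
```

```bash
python3 -c "
from workcell import hand_in
print(hand_in())"
```

```text
the job is handed in; nothing more can be done
None
```

The job is handed in, with no verdict shown: by the last camera checks the bottle, jar, box and tape roll were each upright or flat in their holders, placed in the order asked and let go at about 43 s on the robot's clock.

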